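# Weigh a sample: load the balance and seal its draught shield

## Robot

A 6-joint arm with a two-finger parallel gripper is mounted at the origin on the work surface. World frame = base frame: x ahead of the robot, y to its left, z up, the work surface at z = 0. Lengths are in m, angles in rad, forces in N, time in s.
With the tool pointing down it reaches from about 0.425 to 0.95 m from the base axis. Payload 3.5 kg.
Tool frame: the origin (TCP) lies where the fingers leave the gripper's body, on its centre line; the fingertips stand 73 mm ahead of it and the grasp point (between the pads) lies bot.tcp_to_grasp ahead of it (bot.tcp_to_grasp is the distance from the TCP to the grasp point, in m); z points along the fingers, y is the line along which they close (so a half turn about z gives the same grasp; the last joint's range is limited). The gripper opens to 85 mm and grips with 20 to 120 N. Pads are 22 mm wide; open, the fingers measure 114 mm over their backs; the gripper's body (76 mm by 85 mm) begins 54 mm behind the grasp point. The pads swing forward as they close: fully open they stand 13 mm farther back than shut.
Start: joints at [-1.385, 0.286, 1.577, -0, 1.279, -0.15], TCP at [0.222, -0.637, 0.304] pointing down, gripper open.
Joint ranges: [-2.77, 2.77], [-0.9, 2.22], [0.21, 2.48], [-1.53, 4.67], [0.24, 2.81], [-2.84, 2.84]. Speed limits (rad/s): [2.79, 2.79, 3.14, 3.14, 3.14, 3.14].

## Interface

Orientations are given as a rotation vector (axis times angle).
In Python, from cell import bot gives the robot as it stands. Calls block until the motion is done:
- bot.move_ptp(position, orientation): joint-space move of the TCP to a pose.
- bot.move_l(position, rate=0.15, frame=None, until_force=None): straight line of the TCP; frame=None keeps the orientation; rate is the mean speed in m/s. With until_force (N) it stops when the force on the tool has changed by that much, and returns True; else False.
- bot.move_joints(angles): joint-space move.
- bot.move_gripper(opening): finger opening in m; the grip force is fixed at half the most; returns when the fingers have stopped.
- bot.dwell(seconds).
- bot.inverse_kinematics(position, orientation): joint angles nearest the present ones, or None.
- bot.snapshot(name): name is "side" or "top"; returns the picture (480x640x3 uint8, red, green, blue); there is no depth.
- bot.get_calibration(name): a dict with "fx", "fy", "cx", "cy" (pixels), "T" (4x4, takes a point from camera to world coordinates). Camera axes: x right, y down, z forward; pixel columns grow to the right and rows downward; lengths in m; the calibration is good to about 2 mm. A picture is of the moment at which its call begins. get_calibration takes no time and is no camera call.
A pose or a line that the arm cannot do raises bot.Unreachable and nothing moves.
- bot.finish_job(): hands the job in; it is judged then, once.
Readings, each from a call of its own:
- bot.current_clock(): time.
- bot.current_joint_pos(): joint angles.
- bot.current_dq(): joint speeds.
- bot.current_joint_efforts(): joint torques, N m.
- bot.current_eef_pos(): TCP position.
- bot.current_tcp_rot(): TCP orientation.
- bot.current_force(): force on the tool from outside, world axes, zero at the start.
- bot.current_torque(): the same for the moment, N m.
- bot.current_gripper_width(): finger opening in m.
- bot.current_gripper_force(): force on a finger pad.
Only numpy, scipy, OpenCV 4.12 (cv2) and the standard library are available. Lean on these libraries where they do the work, as an engineer would, in place of code of your own. Each camera call takes 0.05 s, during which the arm holds its last target. There are 200 camera calls.

## Task

Stand the tall vial upright in the middle of the balance's weighing pan, setting it down gently. Then slide the glass top door of the balance's draught shield shut, pressing it lightly but firmly home into the rubber seal of the front frame, so that it stays pressed against the seal when you let go. Do not ram the door or lean on the pan, and leave the other things on the bench where they are.

Things in the scene. Friction and masses are not known exactly. Their poses are not given: they have to be found in the camera images.
- tall_vial_mid (a point): The sample: the tallest slim vial, amber glass, paper label, white screw cap. Round, 28 mm across, 95 mm tall (cap: top 16 mm, 25 mm across), 38 to 77 g, standing on the bench among the two other vessels, which trade places with it. This point is on its axis, half-way up (47.5 mm above its foot).
- short_vial: Bystander: a short vial of the same kind, 28 mm across but only 60 mm tall. Origin at the centre of its foot.
- squat_bottle: Bystander: a wide amber bottle, 48 mm across, 80 mm tall, white cap. Origin at the centre of its foot.
- spatula: Bystander: a thin steel lab spatula lying flat, 178 mm long, 11 mm wide, 4 mm thick. Origin at the middle of its underside; it lies along its x axis.
- balance: Laboratory balance, fixed; origin under its centre, +x from its keypad at the front to its rear, z up; 206 mm wide (y). Glass weighing chamber open at the top: 182 mm clear between the door's side tracks (their tops 188 mm above the bench), pan in its middle. The front cross bar (top at 188 mm) bears the rubber seal, which faces +x, and is clipped on: its place differs by up to 10 mm either way.
- pan_top (a point): Centre of the top face of the round steel weighing pan, 100 mm across, 68 mm above the bench at the balance's origin. It is sprung and sinks 1 mm per 5 N; more than 12 N overloads it.
- shield_door (a joint): How far the sliding door is open, m: 0.115 to 0.14 at the start, growing towards the balance's +x. Clear opening = this reading, +-10 mm. Dragging it takes a steady 5 N. It meets the seal anywhere between +0.010 and -0.010 (differs each time, must be felt). The seal gives 0.1 mm per N. Drag + 4 to 9 N on the seal is right: friction then holds the door; over 15 N on the seal is ramming.
- door_grip (a point): Centre of the grip rail on top of the sliding glass door: an upright aluminium bar 80 mm long (across the slide, along the balance's y), 12 mm thick, 24 mm tall, top 207 mm above the bench, standing on the glass (glass top 183 mm, underside 178 mm above the bench). It moves with the door and is 28 mm behind the door's leading edge.

How it is judged:
By the outcome, as a careful person would: the job done as asked, in the order asked, and still so for the second after the job is handed in, with the robot touching nothing.
It also fails if it takes over 58 s, if anything falls off the work surface, if the arm or the gripper's body presses on something with over 40 N, if the wrist force passes 120 N, or if a joint passes its speed limit or range.

## Working session

There is one attempt and no reset: what is moved stays moved. The work goes in short steps, each a Python script; the robot and the scene stay as the last script left them, time stands still between calls to the robot, and variables do not carry over. Pictures are saved under pics/ and viewed, at most 10 in all, crops included, and the job is handed in when it is done.

```bash
ls; mkdir -p pics; python3 - <<'E'
from cell import bot
import cv2,numpy as np
for n in("side","top"):
    cv2.imwrite(f"pics/{n}0.png",bot.snapshot(n)[:,:,::-1])
    c=bot.get_calibration(n);print(n,c["fx"],c["cx"],c["cy"],np.round(c["T"],4).tolist())
print(bot.tcp_to_grasp,bot.current_tcp_rot(),bot.current_clock())
E
```

```text
pics
side 540.0369663431411 319.42175953711114 243.47237799937255 [[0.1581, -0.9487, 0.2739, 0.3024], [-0.9874, -0.1518, 0.0443, 0.0858], [-0.0005, -0.2775, -0.9607, 0.8747], [0.0, 0.0, 0.0, 1.0]]
top 574.304420641302 316.5141209550372 231.31834420512686 [[-0.0035, -0.986, 0.167, 0.3364], [-1.0, 0.0026, -0.0059, 0.1292], [0.0054, -0.167, -0.9859, 1.1616], [0.0, 0.0, 0.0, 1.0]]
0.0539 [-3.09530966e+00 -5.24623318e-01  2.86791679e-05] 0.1
```

View pics/side0.png

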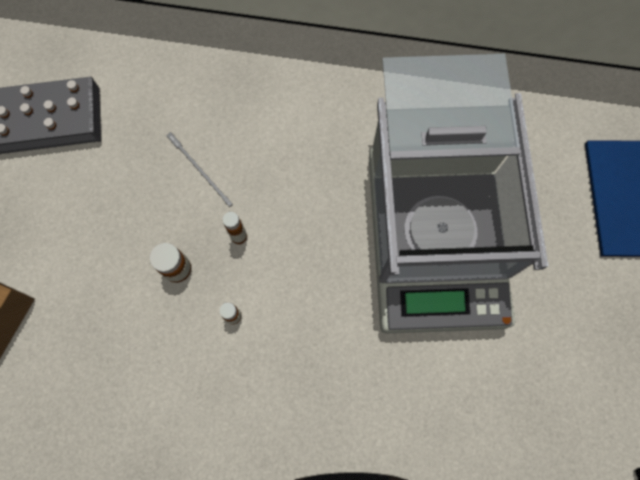

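View pics/top0.png

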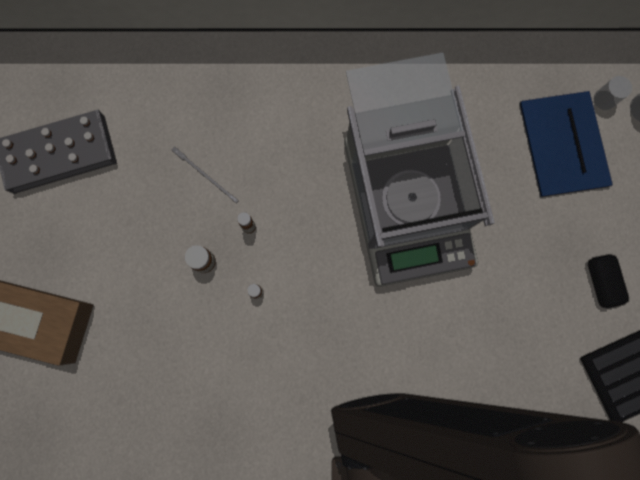

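Side view: the tall vial's cap is near (232,218), the pan's centre near (442,228) and the grip top near (455,131). Top view: cap (245,217), pan (412,197), grip (412,129). I'll check that these agree and zoom in.

```bash
cat > h.py <<'E'
from cell import bot
import cv2,numpy as np
from scipy.spatial.transform import Rotation as R
def ray(n,u,v,z):
    c=bot.get_calibration(n);T=np.array(c["T"])
    d=T[:3,:3]@[(u-c["cx"])/c["fx"],(v-c["cy"])/c["fy"],1]
    return T[:3,3]+d*(z-T[2,3])/d[2]
def proj(n,p):
    c=bot.get_calibration(n);T=np.array(c["T"]);q=T[:3,:3].T@(np.array(p)-T[:3,3])
    return np.array([c["fx"]*q[0]/q[2]+c["cx"],c["fy"]*q[1]/q[2]+c["cy"]])
def down(yaw): # tool z down; tool y (closing line) at angle yaw from world y
    return (R.from_euler('z',yaw)*R.from_rotvec([np.pi,0,0])).as_rotvec()
E
python3 - <<'E'
from h import *
for k,z,s,t in [("cap",.095,(232,217),(245,216)),("squat",.08,(167,257),(199,254)),("short",.06,(229,311),(254,289)),("pan",.068,(442,228),(412,197)),
 ("gripL",.207,(427,134),(391,131)),("gripR",.207,(484,130),(435,124)),("barL",.188,(392,263),(377,240)),("barR",.188,(540,257),(488,217))]:
    print(k,ray("side",*s,z).round(4),ray("top",*t,z).round(4))
a=cv2.imread("pics/side0.png");b=cv2.imread("pics/top0.png")
Z=lambda i,x,y,w,h,W,H:cv2.resize(i[y:y+h,x:x+w],(W,H),interpolation=cv2.INTER_CUBIC)
o=np.vstack([np.hstack([Z(a,370,110,180,135,400,300),Z(a,200,190,80,60,400,300)]),np.hstack([Z(b,340,110,160,120,400,300),Z(b,210,190,80,60,400,300)])])
cv2.imwrite("pics/zoom.png",np.clip(o*1.4,0,255).astype(np.uint8))
E
```

```text
cap [0.5452 0.2601 0.095 ] [0.5468 0.2579 0.095 ]
squat [0.4712 0.3481 0.08  ] [0.4766 0.3456 0.08  ]
short [0.4079 0.2419 0.06  ] [0.4114 0.2425 0.06  ]
pan [ 0.5877 -0.0627  0.068 ] [ 0.5891 -0.0641  0.068 ]
gripL [ 0.6698 -0.0039  0.207 ] [ 0.6746 -0.0067  0.207 ]
gripR [ 0.6882 -0.0804  0.207 ] [ 0.6873 -0.0838  0.207 ]
barL [0.487  0.0195 0.188 ] [0.4859 0.0196 0.188 ]
barR [ 0.5257 -0.1716  0.188 ] [ 0.5256 -0.1734  0.188 ]
```

View pics/zoom.png

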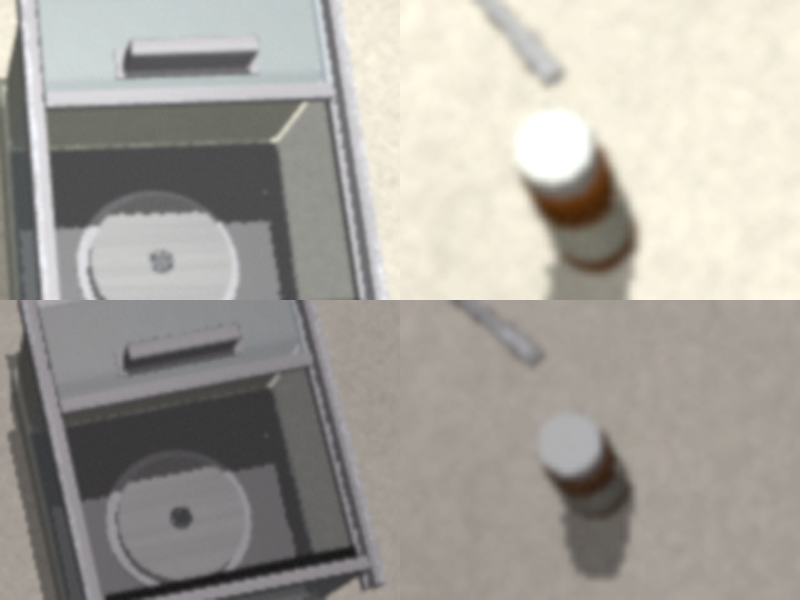

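The two cameras agree to within 2-5 mm, and both the bar and the grip give a balance yaw of about 0.2 rad. The door is open about 0.13 m, with the grip at about (0.680,-0.044). The refined cap pixels are side (230.4,219) and top (244,218.6). Next is the grasp.

```bash
python3 - <<'E'
from h import *
v=(ray("side",230.4,219,.095)+ray("top",244,218.6,.095))/2
pan=(ray("side",442.5,227.5,.068)+ray("top",412.4,196.8,.068))/2
print("vial",v.round(4),"pan",pan.round(4))
best=None
for y in(.2,.2+np.pi,.2-np.pi/2,.2+np.pi/2):
    for nm,p in(("vial",[v[0],v[1],.119]),("pan",[pan[0],pan[1],.19])):
        q=bot.inverse_kinematics(p,down(y)); print(round(y,2),nm,None if q is None else np.round(q,2))
bot.move_gripper(.06)
o=down(.2)
bot.move_ptp([v[0],v[1],.26],o)
cv2.imwrite("pics/above.png",bot.snapshot("side")[:,:,::-1])
bot.move_l([v[0],v[1],.119],rate=.12,until_force=5)
print(bot.current_eef_pos(),bot.current_clock())
bot.move_gripper(.0)
print(bot.current_gripper_width(),bot.current_gripper_force(),bot.tcp_to_grasp,bot.current_force())
bot.move_l([v[0],v[1],.30],rate=.15)
i=bot.snapshot("side");cv2.imwrite("pics/lift.png",i[:,:,::-1])
print(bot.current_gripper_width(),bot.current_force(),bot.current_clock())
E
```

```text
vial [0.5417 0.2608 0.095 ] pan [ 0.5891 -0.0642  0.068 ]
0.2 vial [0.28 0.34 1.88 0.   0.92 1.65]
0.2 pan [-0.28  0.23  1.87  0.    1.04  1.09]
3.34 vial [ 0.28  0.34  1.88  0.    0.92 -1.49]
3.34 pan [-0.28  0.23  1.87  0.    1.04 -2.05]
-1.37 vial None
-1.37 pan [-0.28  0.23  1.87 -0.    1.04  2.66]
1.77 vial [ 0.28  0.34  1.88 -0.    0.92  0.08]
1.77 pan [-0.28  0.23  1.87 -0.    1.04 -0.48]
[0.54237532 0.26099284 0.12008353] 5.1833
0.02586515730696453 59.36524988268502 0.0539 [ 0.73488612 -0.96408293  2.92815097]
0.02570698540023334 [ 0.80859159  0.20890195 -0.04755381] 6.9917
```

View pics/lift.png

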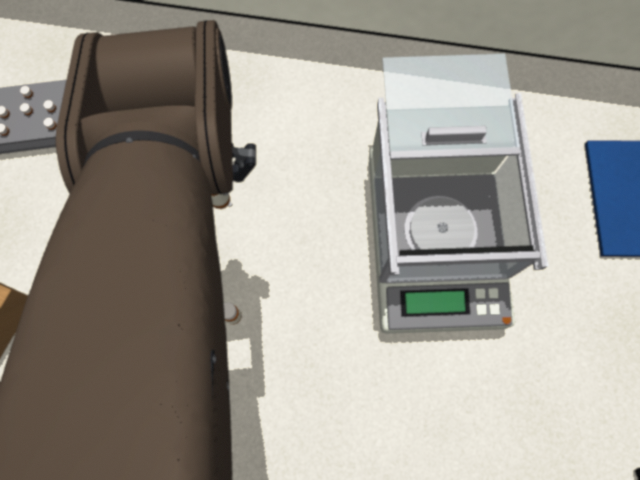

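The vial is lifted, with its brown foot visible at (221,200). The bystanders are unmoved as far as I can see: the short vial is still at about (230,312). Next I carry it over the pan, clear of the tracks, and check how it hangs.

```bash
python3 - <<'E'
from h import *
print("foot exp px",proj("side",[.5424,.2609,.18]))
p=np.array([.5891,-.0642]);o=down(.2)
bot.move_l([.5417,.2608,.37],rate=.2)
bot.move_ptp([*p,.37],o)
bot.dwell(.3)
print(bot.current_eef_pos(),bot.current_force(),bot.current_gripper_width(),bot.current_clock())
for z in(.25,.345,.30): print(z,proj("side",[*p,z]).round(),proj("top",[*p,z]).round())
a=bot.snapshot("side");b=bot.snapshot("top")
o=np.hstack([a[60:360,340:590],cv2.convertScaleAbs(b[40:340,300:550],alpha=1.5)])
cv2.imwrite("pics/carry.png",cv2.resize(o,(800,480))[:,:,::-1])
E
```

```text
foot exp px [221.34751499 198.6835184 ]
[ 0.58917992 -0.06328641  0.37008477] [-0.12748221  0.01812468 -0.82538501] 0.026350130077184564 9.0333
0.25 [475. 183.] [431. 172.]
0.345 [500. 148.] [444. 155.]
0.3 [487. 166.] [437. 163.]
```

View pics/carry.png

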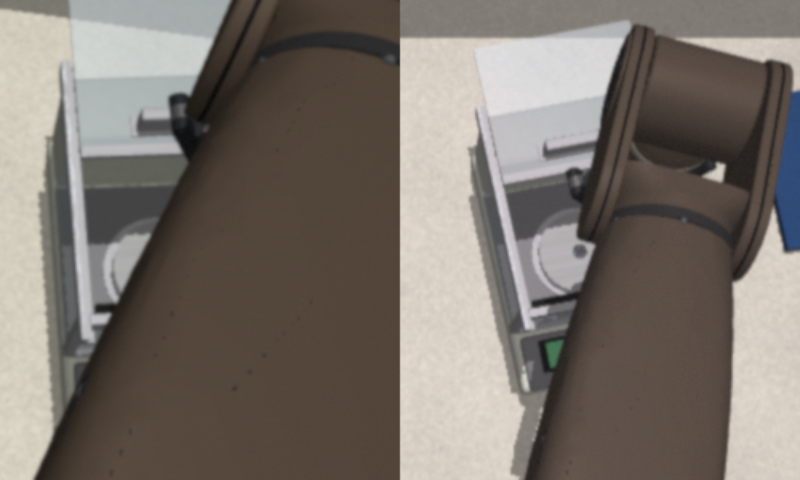

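The vial is hidden behind the forearm in both views. Its foot showed at the predicted pixel (221,199) when lifted, so it hangs true. Next I lower it gently.

```bash
python3 - <<'E'
from h import *
p=np.array([.5891,-.0642])
bot.move_l([*p,.196],rate=.12,until_force=6)
bot.dwell(.3);print(bot.current_eef_pos(),bot.current_force())
hit=bot.move_l([*p,.180],rate=.01,until_force=1.5)
print(hit,bot.current_eef_pos(),bot.current_force(),bot.current_clock())
if hit:
    bot.dwell(.3);print(bot.current_force())
    bot.move_gripper(.045);bot.dwell(.2);print(bot.current_gripper_width(),bot.current_force())
    bot.move_l([*p,.37],rate=.12,until_force=4)
    print(bot.current_eef_pos(),bot.current_clock())
    g=bot.current_joint_pos();q=np.array(g)+[-.7,0,0,0,0,0]
    bot.move_joints(q);bot.move_gripper(0)
    a=bot.snapshot("side");b=bot.snapshot("top")
    o=np.hstack([a[60:360,340:590],cv2.convertScaleAbs(b[40:340,300:550],alpha=1.5)])
    cv2.imwrite("pics/placed.png",cv2.resize(o,(800,480),interpolation=cv2.INTER_CUBIC)[:,:,::-1])
    print(bot.current_clock(),bot.current_eef_pos(),proj("side",[*p,.163]),proj("top",[*p,.163]))
E
```

```text
[ 0.5892125  -0.06421163  0.19632748] [-0.28948108 -0.20923948 -0.61207181]
True [ 0.58907464 -0.06421019  0.18700638] [ 0.11462841 -0.04930895  2.54616275] 11.975
[ 0.69654204 -0.37694786  4.03929724]
0.04484523283051354 [ 0.14987744 -0.08458813 -0.6312313 ]
[ 0.58885053 -0.06412963  0.36881205] 14.4833
16.5833 [ 0.40910763 -0.4283782   0.36882124] [457.94888953 206.53228596] [421.02583223 185.01830319]
```

View pics/placed.png

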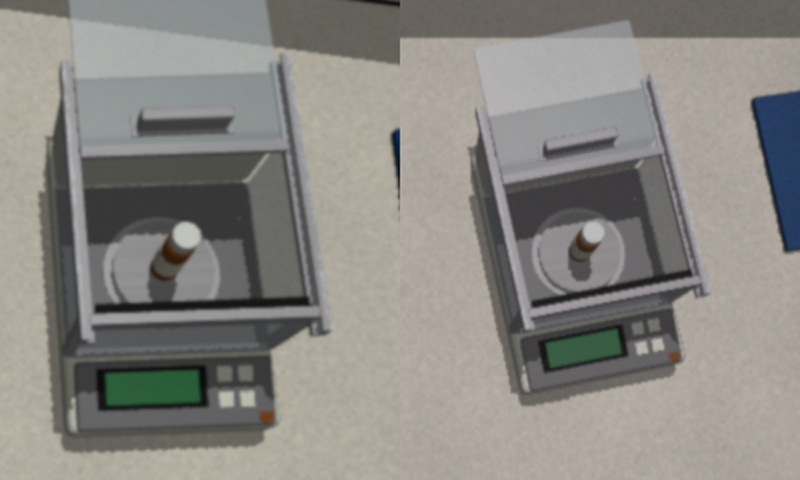

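The vial stands upright in the middle of the pan: its cap is at about (456,207) in the side image, against a predicted (458,206.5). Next is the door. I'll get behind the rail, push most of the way, then feel for the seal.

```bash
python3 - <<'E'
from h import *
pan=np.array([.5891,-.0642]);ex=np.array([np.cos(.2),np.sin(.2)]);o=down(.2)
P=lambda s,z=.264:[*(pan+ex*s),z]
S=lambda:(np.array(bot.current_eef_pos())[:2]-pan)@ex
F=lambda:np.mean([np.array(bot.current_force())[:2]@ex for _ in range(5)])
bot.move_ptp(P(.15,.37),o)
print(bot.move_l(P(.15),rate=.1,until_force=4));bot.dwell(.3)
f0=F();print("f0",f0,bot.current_eef_pos(),bot.current_clock())
print(bot.move_l(P(.09),rate=.03,until_force=2));s=S();print("contact",s,F()-f0)
print(bot.move_l(P(s-.085),rate=.04,until_force=12));bot.dwell(.2)
print("near",S()-s,F()-f0,bot.current_eef_pos(),bot.current_clock())
np.save("f0.npy",[f0,s])
E
```

```text
False
f0 0.8032906170868817 [ 0.73623645 -0.03442654  0.26455936] 19.95
True
contact 0.11388578888711552 0.1343178668854692
False
near -0.08483582793969083 3.9036987164592 [ 0.61754873 -0.05831932  0.2637648 ] 23.625
```

```bash
python3 - <<'E'
from h import *
f0,s0=np.load("f0.npy")
pan=np.array([.5891,-.0642]);ex=np.array([np.cos(.2),np.sin(.2)])
P=lambda s,z=.264:[*(pan+ex*s),z]
S=lambda:(np.array(bot.current_eef_pos())[:2]-pan)@ex
F=lambda:np.mean([np.array(bot.current_force())[:2]@ex for _ in range(5)])-f0
hit=bot.move_l(P(s0-.145),rate=.005,until_force=4.5)
print(hit,S()-s0,F(),bot.current_clock());bot.dwell(.3);print(S()-s0,F())
E
```

```text
True -0.1333414400997735 -0.2194155201027569 31.9917
-0.13329061379818502 0.31075972601572976
```

```bash
cat > d.py <<'E'
from h import *
f0,s0=np.load("f0.npy")
pan=np.array([.5891,-.0642]);ex=np.array([np.cos(.2),np.sin(.2)])
P=lambda s,z=.264:[*(pan+ex*s),z]
S=lambda:(np.array(bot.current_eef_pos())[:2]-pan)@ex
F=lambda:np.mean([np.array(bot.current_force())[:2]@ex for _ in range(5)])-f0
E
python3 - <<'E'
from d import *
print(bot.current_eef_pos(),bot.current_force())
s=S()
for k in range(1,9):
    hit=bot.move_l(P(s-.0004*k),rate=.004,until_force=6);bot.dwell(.1);f=F()
    print(k,hit,round((S()-s0)*1e3,2),round(f,2),bot.current_clock())
    if f>7: break
E
```

```text
[ 0.56993519 -0.06733101  0.26230999] [1.05790578 0.38874769 0.19658676]
1 False -133.5 3.37 33.025
2 False -133.6 3.72 33.375
3 False -133.67 6.3 33.725
4 False -133.8 6.18 34.075
5 False -133.86 7.3 34.425
```

```bash
python3 - <<'E'
from d import *
s=s0-.1333
for k in range(6,22):
    bot.move_l(P(s-.0004*k),rate=.004,until_force=6);bot.dwell(.2)
    f=np.mean([F() for _ in range(5)])
    print(k,round((S()-s0)*1e3,2),round(f,2),bot.current_clock())
    if f>11: break
E
```

```text
6 -134.06 9.34 34.875
7 -134.23 9.4 35.325
8 -134.41 10.95 35.775
9 -134.58 11.33 36.225
```

The push is 11.3 N in total (5 N of drag plus about 6 N on the seal), and the force rises with travel as the seal's stiffness would give. I'll back off and check.

```bash
python3 - <<'E'
from d import *
bot.move_l(P(S()+.02),rate=.02);bot.dwell(.2);print("free",F())
bot.move_l(P(S(),.37),rate=.12)
bot.move_joints(np.array(bot.current_joint_pos())+[-.7,0,0,0,0,0])
a=bot.snapshot("side");b=bot.snapshot("top")
o=np.hstack([a[60:360,340:590],cv2.convertScaleAbs(b[40:340,300:550],alpha=1.5)])
cv2.imwrite("pics/shut.png",cv2.resize(o,(800,480),interpolation=cv2.INTER_CUBIC)[:,:,::-1])
print(bot.current_clock())
E
```

```text
free -1.1121107194366193
40.325
```

View pics/shut.png

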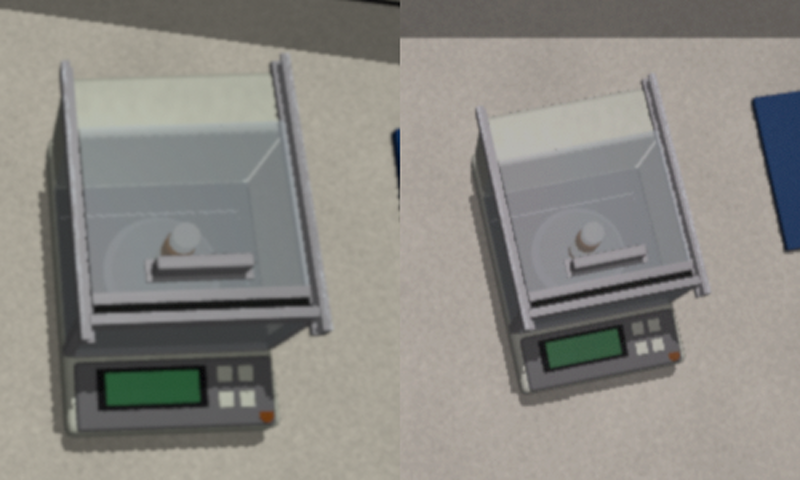

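The door's leading edge lies against the black seal (crop y≈300) and the vial is upright on the pan. The unloaded force reading has drifted by −1.1 N, so the true push was about 12.4 N, or roughly 7 N on the seal, which is within the range.

```bash
python3 -c "
from cell import bot
print(bot.finish_job())"
```

```text
the job is handed in; nothing more can be done
None
```

The job is handed in after about 40 s: the tall vial stands upright in the middle of the pan, and the door is shut against the seal at roughly 7 N (estimated from the wrist force), with the last pictures showing both in place.

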